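# Reject the short guide rod, thread a good one through both bushings and hold it

## Task

One of the three guide rods in the rack is too short: take it out and drop it into the mug. Then take one of the two full-length rods and thread it, tip down, through the upper and then the lower brass bushing of the blue stand, and finish still holding it by its knob: its tip sticking out clearly below the lower bushing, its collar still about a finger's width above the upper bushing and not resting on it. Leave the other full-length rod in the rack, keep the mug standing, and do not disturb the blue tape, the red solder spool or the cutters.

Things in the scene. Friction and masses are not known exactly. Their poses are not given: they have to be found in the camera images.
- rod_a_knob (a point): First full-length steel rod, upright, tip down, in one of the rack's 3 holes (which one varies), 122 mm long, about 60 g: shaft 10 mm thick, 90 mm long, tapering over the last 6 mm to a 7 mm flat tip; dark collar 18 x 4 mm; on top a black round knob 14 mm across, 28 mm tall, to hold it by. Point: centre of the knob, 108 mm above the tip, 18 mm above the collar's underside; z from tip to knob.
- rod_a_tip (a point): Flat tip (lower end) of the first full-length rod, on the rod's axis; z points up the rod to the knob.
- rod_b_knob (a point): Second full-length steel rod, upright, tip down, in one of the rack's 3 holes (which one varies), 122 mm long, about 60 g: shaft 10 mm thick, 90 mm long, tapering over the last 6 mm to a 7 mm flat tip; dark collar 18 x 4 mm; on top a black round knob 14 mm across, 28 mm tall, to hold it by. Point: centre of the knob, 108 mm above the tip, 18 mm above the collar's underside; z from tip to knob.
- rod_b_tip (a point): Flat tip (lower end) of the second full-length rod, on the rod's axis; z points up the rod to the knob.
- rod_short_knob (a point): Short (reject) steel rod, upright, tip down, in one of the rack's 3 holes (which one varies), 94 mm long, about 41 g: shaft 10 mm thick, 62 mm long, tapering over the last 6 mm to a 7 mm flat tip; dark collar 18 x 4 mm; on top a black round knob 14 mm across, 28 mm tall, to hold it by. Point: centre of the knob, 80 mm above the tip, 18 mm above the collar's underside; z from tip to knob.
- rod_short_tip (a point): Flat tip (lower end) of the short rod, on the rod's axis; z points up the rod to the knob.
- rack: Fixed rod rack, 150 (its x) x 52 (its y) x 48 mm high; origin at the centre of its underside, z up. Three 12 mm holes in its 8 mm grey top plate (upper face at 48 mm) at x = -45, 0 and +45 mm; the rods stand on the rack's floor, 8 mm above the bench. Gripping across the row (along its y) clears the neighbours. A 0.41 m tall microscope stands left of it (world y over 0.33 m).
- upper_bushing (a point): Centre of the bore at the top face of the upper brass bushing of the fixed blue stand, 108 mm above the bench. Bushing 25 mm across, 10 mm thick; bore 12.5 mm, straight through, vertical. z is up; x points from the bore to the stand's column (22 x 34 mm, 116 mm high, centre 60 mm from the bore axis).
- lower_bushing (a point): Centre of the bore at the underside of the lower brass bushing, 52 mm above the bench, straight under the upper one; same size and bore, top face at 62 mm, so 36 mm of open air between the two, and 40 mm of air below it down to the stand's base plate. Axes as for the upper point.
- mug_mouth (a point): Centre of the mouth of the loose black and white mug, at rim height, 97 mm above the bench; 82 mm across outside, about 70 mm inside, 90 mm deep; z up; its handle sticks out to this point's -y, to 73 mm from it. About 0.25 kg.
- tape_blue: Bystander: roll of blue tape lying flat, 56 mm across, 19 mm high; origin at the centre of its underside.
- solder_spool: Bystander: red solder spool standing on its flange, 52 mm across, 42 mm high; origin at the centre of its underside.
- side_cutters: Bystander: red-handled side cutters lying flat, 37 x 112 x 12 mm; origin at the centre of the underside, long axis y.
There are look-alikes about, which are no part of the job. Leave any purple look-alike of the part that bears rod_a_knob alone.

How it is judged (in metres and radians):
On the way, in this order (a step that is already met when the one before it is completed fails the run):
1. the short rod lies in the upright mug, released (z of rod_short_tip in the frame of mug_mouth below -0.035 m and horizontal distance between rod_short_tip and mug_mouth below 0.042 m and horizontal distance between rod_short_knob and mug_mouth below 0.06 m and contact force between rod_short and the fingers below 0.1 N and angle between mug_mouth's own z axis and vertical below 0.15 rad), for 0.2 s.
2. a full-length rod's tip has passed down through the upper bushing (((z of rod_a_tip in the frame of upper_bushing below -0.013 m and horizontal distance between rod_a_tip and upper_bushing below 0.006 m) or (z of rod_b_tip in the frame of upper_bushing below -0.013 m and horizontal distance between rod_b_tip and upper_bushing below 0.006 m))), for 0.04 s.
At the end, for the whole second after the job is handed in: Short rod in the upright mug, tip 35 mm or more below the rim. A full-length rod held by the fingers (over 1 N), tip 4 mm or more below the lower bushing, collar 4 mm or more above the upper one, tip and knob within 6 mm of the bore axis. The other full-length rod within 20 mm of its start (all of step 1 and ((z of rod_a_tip in the frame of lower_bushing below -0.004 m and horizontal distance between rod_a_tip and lower_bushing below 0.006 m and z of rod_a_knob in the frame of upper_bushing above 0.022 m and horizontal distance between rod_a_knob and upper_bushing below 0.006 m and contact force between rod_a and the fingers above 1 N and distance of rod_b_knob from where it was at the start of the episode below 0.02 m) or (z of rod_b_tip in the frame of lower_bushing below -0.004 m and horizontal distance between rod_b_tip and lower_bushing below 0.006 m and z of rod_b_knob in the frame of upper_bushing above 0.022 m and horizontal distance between rod_b_knob and upper_bushing below 0.006 m and contact force between rod_b and the fingers above 1 N and distance of rod_a_knob from where it was at the start of the episode below 0.02 m))); the arm keeps its last pose, push and grip.
It fails at once if the blue tape is moved more than 30 mm (distance of tape_blue from where it was at the start of the episode above 0.03 m).
It fails at once if the solder spool is moved more than 30 mm (distance of solder_spool from where it was at the start of the episode above 0.03 m).
It fails at once if the pair of cutters is moved more than 30 mm (distance of side_cutters from where it was at the start of the episode above 0.03 m).
It fails at once if the mug is knocked over (angle between mug_mouth's own z axis and vertical above 0.6 rad).
It also fails if it takes over 59 s, if anything falls off the work surface, if the arm or the gripper's body presses on something with over 40 N, if the wrist force passes 120 N, or if a joint passes its speed limit or range.

## Robot

A 6-joint arm with a two-finger parallel gripper is mounted at the origin on a cart in front of the work surface, level with it; the furniture and walls round the work are solid. World frame = base frame: x ahead of the robot, y to its left, z up, the work surface at z = 0. Lengths are in mm, angles in rad, forces in N, time in s.
With the tool pointing down it reaches from about 300 to 775 mm from the base axis. Payload 14.6 kg.
Tool frame: the origin (TCP) lies at the very end of the fingers, on their centre line; the grasp point (between the pads) lies 19 mm behind it; z points along the fingers, y is the line along which they close (so a half turn about z gives the same grasp; the last joint's range is limited). The gripper opens to 94 mm and grips with 3 to 60 N. Pads are 16 mm wide; open, the fingers measure 119 mm over their backs; the gripper's body (75 mm by 177 mm) begins 78 mm behind the grasp point.
Start: joints at [-1.408, 0.3, 1.521, -0, 1.321, -0.067], TCP at [125.274, -535.533, 205.446] pointing down, gripper open.
Joint ranges: [-3.03, 3.03], [-0.79, 2.21], [0.23, 2.52], [-1.04, 4.18], [0, 3.07], [-2.55, 2.55]. Speed limits (rad/s): [2.22, 2.22, 2.57, 3.14, 3.14, 3.14].

## Interface

Orientations are given as [roll, pitch, yaw] about the fixed x, y, z axes, in that order (R = Rz(yaw) Ry(pitch) Rx(roll)).
In Python, from cell import manip, camera, get_calibration gives the robot as it stands.
- The arm moves only by the tool arm_command, never from a script. Its argument "targets" is a list of rows, each an object of numbers: "hand": the opening, from -1 (shut) to 1 (fully open), so that 0 is half open; "x", "y", "z": the shift along the tool's x, y, z in m; "yaw": the turn about the tool's z in rad. In form: [{"hand": .., "x": .., "y": .., "z": .., "yaw": ..}, ...]. A call has 1 to 10 rows; each row shifts and turns the commanded pose from where the row before left it, along the tool's axes as they then stand; what a row does not reach is not made up. A row lasts 1/10 s, in which the tool goes at most 50 mm and 8.59 degrees, less where a joint would pass 70% of its speed; a pose out of reach is approached as far as the arm can. A call is refused whole if a number of a shift passes 0.05 or a number of a turn 0.15, either way. A call with a gripper value outside its range is refused whole. The fingers move at their own pace and stop on an object; "newtons" is the grip in N (left out, the last holds). Time passes only in rows, so rows that do not move let the fingers close. It gives the time, the measured TCP pose, the force, the opening and the grip force at its end, in the units of the state.
- manip.read_state(): the state, without advancing time (a new reading comes with each control period).
- camera(name): name is "side" or "top" or "wrist"; returns the picture (420x560x3 uint8, red, green, blue); there is no depth.
- get_calibration(name): a dict with "K" (3x3 intrinsics, pixels), "cam_to_world" (4x4, takes a point from camera to world coordinates). Camera axes: x right, y up, looking along -z (the intrinsics and any distortion apply to the point x, -y, -z); pixel columns grow to the right and rows downward; lengths in mm; the calibration is good to about 2 mm. A picture is of the moment at which its call begins: read the wrist's pose just before it. get_calibration takes no time and is no camera call; for the wrist camera it gives the pose at the moment of the call.
- manip.sign_off(): hands the job in; it is judged then, once.
The state is a dict: "clock": time; "joints": joint angles; "qd": joint speeds; "effort": joint torques, N m; "eef_pos": TCP position; "eef_rot": TCP orientation; "wrist_force": force on the tool from outside, world axes, zero at the start; "moment": the same for the moment, N m; "finger_gap": finger opening in mm; "finger_force": force on a finger pad.
Only numpy, scipy, OpenCV 4.12 (cv2) and the standard library are available. Lean on these libraries where they do the work, as an engineer would, in place of code of your own. Each camera call takes 0.05 s, during which the arm holds its last target. There are 200 camera calls.

## Working session

There is one attempt and no reset: what is moved stays moved. The work goes in short steps, Python scripts to look and compute and a tool call to move; the robot and the scene stay as the last step left them, time stands still between calls to the robot, and variables do not carry over. Pictures are saved under pics/ and viewed, at most 10 in all, crops included, and the job is handed in when it is done.

Besides the shell and the picture viewer there is one more tool, called as name(argument=value, ...), one argument or row to a line, values as JSON. arm_command: Moves the arm, as the interface text tells. Its arguments: {"type":"object","properties":{"targets":{"type":"array"},"newtons":{"type":"number"}},"required":["targets"]}

```bash
mkdir -p pics; ls; python3 - <<'E'
from cell import manip,camera,get_calibration
import cv2,numpy as np
np.set_printoptions(suppress=True,precision=4)
for n in ("side","top"):
    im=camera(n); cv2.imwrite(f"pics/{n}0.png",im[:,:,::-1]); c=get_calibration(n); print(n,{k:(v if not hasattr(v,'shape') else v) for k,v in c.items()})
s=manip.read_state(); print(s)
E
```

```text
pics
side {'K': array([[428.2823,   0.    , 281.0873],
       [  0.    , 428.2823, 211.2646],
       [  0.    ,   0.    ,   1.    ]]), 'cam_to_world': array([[ -0.9321,   0.1296,  -0.3383, 269.0463],
       [ -0.3621,  -0.363 ,   0.8586, 677.195 ],
       [ -0.0115,   0.9227,   0.3853, 405.8804],
       [  0.    ,   0.    ,   0.    ,   1.    ]])}
top {'K': array([[402.0667,   0.    , 282.8809],
       [  0.    , 402.0667, 215.3014],
       [  0.    ,   0.    ,   1.    ]]), 'cam_to_world': array([[  0.0198,   0.9798,  -0.1989, 401.8269],
       [ -0.9998,   0.0185,  -0.0079, -73.1679],
       [ -0.0041,   0.199 ,   0.98  , 941.9569],
       [  0.    ,   0.    ,   0.    ,   1.    ]])}
{'clock': 0.1, 'joints': array([-1.4076,  0.3004,  1.5215, -0.    ,  1.3207, -0.0666]), 'qd': array([-0.0004, -0.001 , -0.0025, -0.0013, -0.0012,  0.0016]), 'effort': array([  0.0014, -53.2642, -35.3285,   0.071 ,   0.0235,  -0.0001]), 'eef_pos': array([ 125.2356, -535.308 ,  204.9609]), 'eef_rot': array([-3.1406, -0.    ,  0.2298]), 'wrist_force': array([-0.1202,  0.3389,  0.0228]), 'moment': array([ 0.0248, -0.0051, -0.0247]), 'finger_force': 0.0, 'finger_gap': 94.24316940205397}
```

View pics/top0.png

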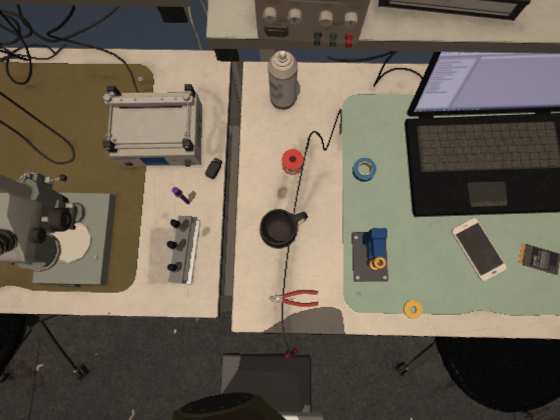

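View pics/side0.png

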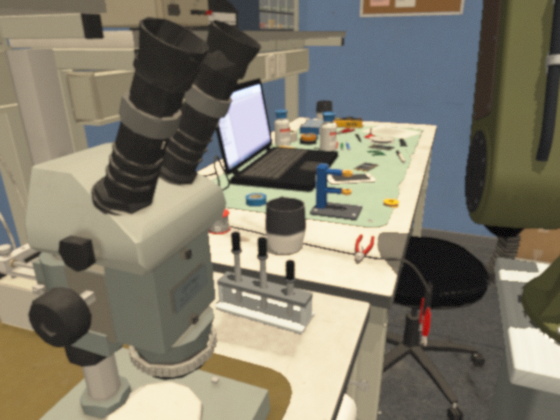

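Top view: rack with knobs at (175,224), (172,244), (172,267); the mug is at (278,229) and the stand's bushing at (378,263). A purple look-alike lies at (180,193). The rods' knobs in the side view are at (236,242), (262,248) and (290,270). The last sits lowest and has the smallest x, so it should be the short rod. I'll confirm that with an enlarged crop.

```bash
python3 - <<'E'
import cv2,numpy as np
t=cv2.imread("pics/top0.png");s=cv2.imread("pics/side0.png")
f=lambda im,x,y,w,h:cv2.resize(im[y:y+h,x:x+w],(400,300),interpolation=cv2.INTER_CUBIC)
a=np.hstack([f(t,140,210,80,80*3//4+20-20),f(s,210,220,120,90)])
a=cv2.hconcat([f(t,130,210,100,75),f(s,210,225,120,90)])
b=cv2.hconcat([f(t,340,222,80,60),f(s,300,155,80,60)])
cv2.imwrite("pics/crop0.png",cv2.vconcat([a,b]))
E
```

```text
(no output)
```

View pics/crop0.png

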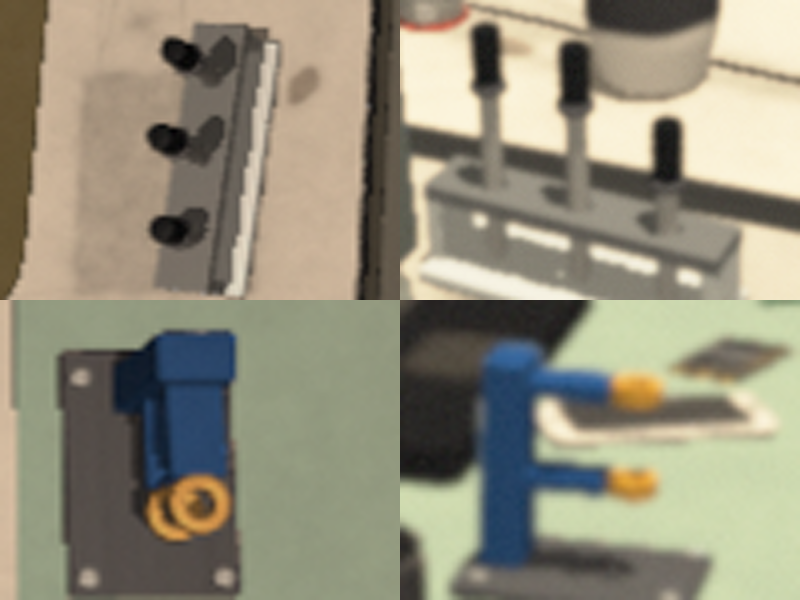

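Crop: in the side view the right-hand rod (290,270) is clearly shorter, and it is the lowest one in the top view (170,268). Next I'll compute positions.

```bash
cat > h.py <<'E'
from cell import manip,camera,get_calibration
import cv2,numpy as np
np.set_printoptions(suppress=True,precision=2)
def ray(n,uv,c=None):
    c=c or get_calibration(n);K=c["K"];M=c["cam_to_world"]
    d=np.array([(uv[0]-K[0,2])/K[0,0],-(uv[1]-K[1,2])/K[1,1],-1.])
    return M[:3,3],M[:3,:3]@d
def plane(n,uv,z,c=None):
    o,d=ray(n,uv,c);return o+d*(z-o[2])/d[2]
def tri(rays):
    A=0;b=0
    for o,d in rays:
        d=d/np.linalg.norm(d);P=np.eye(3)-np.outer(d,d);A=A+P;b=b+P@o
    return np.linalg.solve(A,b)
def proj(n,p,c=None):
    c=c or get_calibration(n);M=c["cam_to_world"];q=M[:3,:3].T@(np.array(p,float)-M[:3,3])
    return c["K"][:2,:2]@(np.array([q[0],-q[1]])/-q[2])+c["K"][:2,2]
E
python3 - <<'E'
from h import *
im=cv2.imread("pics/top0.png")
k=[plane("top",u,z) for u,z in (((173,223),130),((170,244.5),130),((170.5,267.8),102))]
print("knob tops",k); print("spacing",np.linalg.norm(k[0]-k[1]),np.linalg.norm((k[0]-k[2])[:2]))
for p,u in zip(k,((236,233),(263,238.5),(290,261))): print("side knob top pred",proj("side",p),"seen~",u)
o=plane("top",(380,262.6),108);print("bore",o,"side",proj("side",o))
g=cv2.cvtColor(im,cv2.COLOR_BGR2GRAY)
m=(g[205:252,255:300]<60).astype(np.uint8)
cs,_=cv2.findContours(cv2.morphologyEx(m,cv2.MORPH_OPEN,np.ones((5,5))),0,2)
c=max(cs,key=cv2.contourArea);e=cv2.minEnclosingCircle(c);print(e)
u=(e[0][0]+255,e[0][1]+205);print("mug",u,plane("top",u,97))
hsv=cv2.cvtColor(im,cv2.COLOR_BGR2HSV)
col=plane("top",((190/5+340),(355-300)/5+222),116);print("column top",col)
print(get_calibration("wrist"))
E
```

```text
knob tops [array([546.19, 158.86, 130.  ]), array([501.7 , 161.67, 130.  ]), array([456.51, 165.04, 102.  ])]
spacing 44.580725222818565 89.89116674744682
side knob top pred [236.29 231.52] seen~ (236, 233)
side knob top pred [262.65 236.71] seen~ (263, 238.5)
side knob top pred [290.89 259.75] seen~ (290, 261)
bore [ 475.21 -268.91  108.  ] side [347.18 170.33]
((26.5, 22.5), 22.102134704589844)
mug (281.5, 227.5) [546.72 -63.9   97.  ]
column top [ 535.7  -264.61  116.  ]
{'K': array([[367.45,   0.  , 278.33],
       [  0.  , 367.45, 209.79],
       [  0.  ,   0.  ,   1.  ]]), 'cam_to_world': array([[   0.23,    0.94,    0.24,  193.54],
       [  -0.97,    0.22,    0.06, -519.69],
       [  -0.  ,   -0.25,    0.97,  384.01],
       [   0.  ,    0.  ,    0.  ,    1.  ]])}
```

Spacing (44.6 and 89.9 mm) and the side reprojection agree with the given sizes. I'll turn to yaw 0 and go above the short rod.

arm_command(
  targets=[
    {"hand":1,"yaw":0.115,"x":0.03},
    {"hand":1,"yaw":0.115,"x":0.03},
    {"hand":1,"x":0.03,"y":-0.04},
    {"hand":1,"x":0.03,"y":-0.05},
    {"hand":1,"x":0.03,"y":-0.05},
    {"hand":1,"x":0.03,"y":-0.05},
    {"hand":1,"x":0.03,"y":-0.05},
    {"hand":1,"x":0.03,"y":-0.05},
    {"hand":1,"x":0.03,"y":-0.05},
    {"hand":1,"x":0.02,"y":-0.05},
  ],
)

```text
schema error: expected keys hand, x, y, z, yaw
```

arm_command(
  targets=[
    {"hand":0.2,"x":0.02,"y":-0.05},
    {"hand":0.2,"x":0.02,"y":-0.05},
    {"hand":0.2,"y":-0.05},
    {"hand":0.2,"y":-0.05},
    {"hand":0.2,"y":-0.05},
    {"hand":0.2,"y":-0.03},
    {"hand":0.2},
    {"hand":0.2},
    {"hand":0.2},
  ],
)

```text
schema error: expected keys hand, x, y, z, yaw
```

```bash
python3 - <<'E'
from h import *
s=manip.read_state();print(s['clock'],s['eef_pos'],s['eef_rot'],s['finger_gap'],s['wrist_force'])
c=get_calibration("wrist");im=camera("wrist");cv2.imwrite("pics/w1.png",im[:,:,::-1])
np.save("c1.npy",c)
for p in ((456.5,165,102),(501.7,161.7,130)): print(proj("wrist",p,c))
E
```

```text
0.1 [ 125.24 -535.31  204.96] [-3.14 -0.    0.23] 94.24316940205397 [-0.12  0.34  0.02]
[-1018.85  -790.08]
[-1347.62 -1167.77]
```

View pics/w1.png

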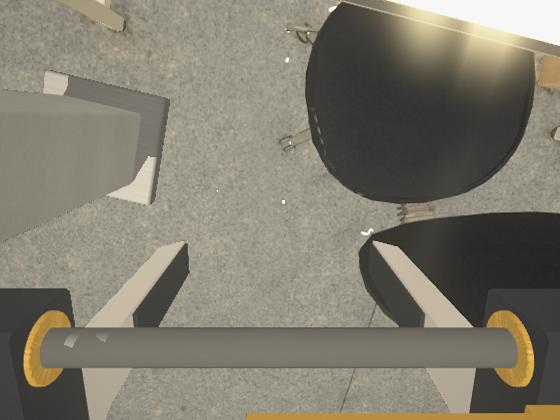

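All the keys are needed. Nothing moved, and that picture only shows the floor at the start pose.

arm_command(
  targets=[
    {"hand":1,"x":0.03,"y":0,"z":0,"yaw":0.115},
    {"hand":1,"x":0.03,"y":0,"z":0,"yaw":0.115},
    {"hand":1,"x":0.03,"y":-0.04,"z":0,"yaw":0},
    {"hand":1,"x":0.03,"y":-0.04,"z":0,"yaw":0},
    {"hand":1,"x":0.03,"y":-0.04,"z":0,"yaw":0},
    {"hand":1,"x":0.03,"y":-0.04,"z":0,"yaw":0},
    {"hand":1,"x":0.03,"y":-0.04,"z":0,"yaw":0},
    {"hand":1,"x":0.03,"y":-0.04,"z":0,"yaw":0},
    {"hand":1,"x":0.03,"y":-0.04,"z":0,"yaw":0},
    {"hand":1,"x":0.02,"y":-0.04,"z":0,"yaw":0},
  ],
)

```text
clock: 1.15
eef_pos: [415.5, -203.3, 205.4]
eef_rot: [-3.142, -0.0, 0.0]
wrist_force: [0.6, -0.5, -0.1]
finger_gap: 94.1
finger_force: 0.0
```

```bash
python3 -c "
from h import *
s=manip.read_state();print(s['clock'],s['eef_pos'],s['eef_rot'],s['qd'])"
```

```text
1.15 [ 415.48 -203.34  205.38] [-3.14 -0.    0.  ] [ 0.95 -0.05  0.06 -0.   -0.01  0.94]
```

arm_command(
  targets=[
    {"hand":0.2,"x":0.01,"y":-0.04,"z":0,"yaw":0},
    {"hand":0.2,"x":0.01,"y":-0.04,"z":0,"yaw":0},
    {"hand":0.2,"x":0.01,"y":-0.04,"z":0,"yaw":0},
    {"hand":0.2,"x":0,"y":-0.04,"z":0,"yaw":0},
    {"hand":0.2,"x":0,"y":-0.04,"z":0,"yaw":0},
    {"hand":0.2,"x":0,"y":-0.04,"z":0,"yaw":0},
    {"hand":0.2,"x":0,"y":-0.04,"z":0,"yaw":0},
    {"hand":0.2,"x":0,"y":-0.04,"z":0,"yaw":0},
    {"hand":0.2,"x":0,"y":-0.03,"z":0,"yaw":0},
    {"hand":0.2,"x":0,"y":0,"z":0,"yaw":0},
  ],
)

```text
clock: 2.15
eef_pos: [444.0, 147.3, 205.2]
eef_rot: [-3.141, 0.0, 0.003]
wrist_force: [0.9, -0.1, 0.7]
finger_gap: 56.1
finger_force: 0.0
```

arm_command(
  targets=[
    {"hand":0.2,"x":0,"y":0,"z":0,"yaw":0},
  ],
)

```text
clock: 2.25
eef_pos: [444.2, 144.9, 205.2]
eef_rot: [3.141, 0.001, 0.001]
wrist_force: [-0.6, -0.4, 0.5]
finger_gap: 56.4
finger_force: 0.0
```

```bash
python3 - <<'E'
from h import *
s=manip.read_state();print(s['clock'],s['eef_pos'],s['eef_rot'],s['finger_gap'],s['wrist_force'])
c=get_calibration("wrist");im=camera("wrist");cv2.imwrite("pics/w1.png",im[:,:,::-1])
np.save("c1.npy",c)
for p in ((456.5,165,102),(501.7,161.7,130)): print(proj("wrist",p,c))
E
```

```text
2.25 [444.22 144.87 205.21] [3.14 0.   0.  ] 56.350669606252346 [-0.56 -0.37  0.51]
[251.87 192.42]
[252.68 135.43]
```

View pics/w1.png

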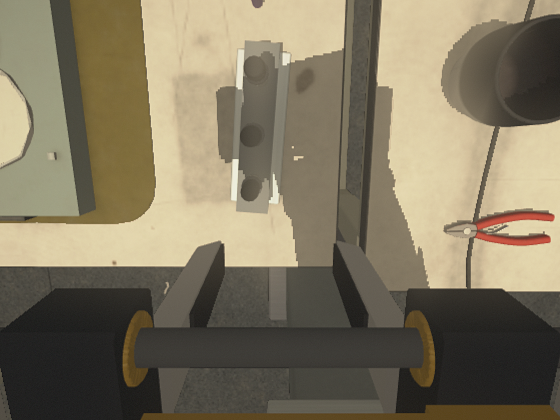

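The wrist view, in the arm's shadow, shows the knobs at about (249,189), (251,134) and (255,68), within 3 px of the prediction. The first is the short rod.

```bash
python3 - <<'E'
from h import *
c=np.load("c1.npy",allow_pickle=True).item();g=cv2.cvtColor(cv2.imread("pics/w1.png"),cv2.COLOR_BGR2GRAY)
for (u,v),z in (((249,189),102),((251,134),130),((255,68),130)):
    r=g[v-16:v+17,u-16:u+17];
    t,m=cv2.threshold(cv2.GaussianBlur(r,(3,3),0),0,255,cv2.THRESH_BINARY_INV+cv2.THRESH_OTSU)
    n,l,st,ce=cv2.connectedComponentsWithStats(m);i=l[16,16]
    q=ce[i]+(u-16,v-16);print(t,st[i],q,plane("wrist",q,z-8,c))
E
```

```text
133.0 [  7   0  26  29 551] [251.5  185.65] [460.39 165.78  94.  ]
107.0 [  4   0  29  33 921] [253.54 134.21] [502.14 161.63 122.  ]
163.0 [  4   0  29  33 935] [257.32  68.22] [545.52 158.36 122.  ]
```

arm_command(
  targets=[
    {"hand":0.2,"x":0.013,"y":-0.02,"z":0,"yaw":0},
    {"hand":0.2,"x":0,"y":0,"z":0,"yaw":0},
    {"hand":0.2,"x":0,"y":0,"z":0.03,"yaw":0},
    {"hand":0.2,"x":0,"y":0,"z":0.04,"yaw":0},
    {"hand":0.2,"x":0,"y":0,"z":0.03,"yaw":0},
    {"hand":0.2,"x":0,"y":0,"z":0.02,"yaw":0},
    {"hand":0.2,"x":0,"y":0,"z":0.009,"yaw":0},
    {"hand":0.2,"x":0,"y":0,"z":0,"yaw":0},
    {"hand":0.2,"x":0,"y":0,"z":0,"yaw":0},
  ],
)

```text
clock: 3.2
eef_pos: [457.9, 164.4, 77.4]
eef_rot: [-3.141, -0.001, -0.001]
wrist_force: [0.5, -1.1, -0.9]
finger_gap: 56.6
finger_force: 0.0
```

Close gently, centred between the fingers, then lift a little.

arm_command(
  targets=[
    {"hand":-1,"x":0,"y":0,"z":0,"yaw":0},
    {"hand":-1,"x":0,"y":0,"z":0,"yaw":0},
    {"hand":-1,"x":0,"y":0,"z":0,"yaw":0},
    {"hand":-1,"x":0,"y":0,"z":0,"yaw":0},
    {"hand":-1,"x":0,"y":0,"z":0,"yaw":0},
    {"hand":-1,"x":0,"y":0,"z":0,"yaw":0},
    {"hand":-1,"x":0,"y":0,"z":0,"yaw":0},
    {"hand":-1,"x":0,"y":0,"z":0,"yaw":0},
  ],
  newtons=20,
)

```text
clock: 4.0
eef_pos: [457.5, 165.2, 76.5]
eef_rot: [-3.141, -0.0, -0.0]
wrist_force: [0.3, 4.8, 0.0]
finger_gap: 13.8
finger_force: 19.9
```

arm_command(
  targets=[
    {"hand":-1,"x":0,"y":0,"z":-0.02,"yaw":0},
    {"hand":-1,"x":0,"y":0,"z":-0.03,"yaw":0},
    {"hand":-1,"x":0,"y":0,"z":-0.04,"yaw":0},
    {"hand":-1,"x":0,"y":0,"z":-0.04,"yaw":0},
    {"hand":-1,"x":0.02,"y":0.03,"z":0,"yaw":0},
    {"hand":-1,"x":0.02,"y":0.04,"z":0,"yaw":0},
    {"hand":-1,"x":0.02,"y":0.04,"z":0,"yaw":0},
    {"hand":-1,"x":0,"y":0.03,"z":0,"yaw":0},
    {"hand":-1,"x":0,"y":0,"z":0,"yaw":0},
    {"hand":-1,"x":0,"y":0,"z":0,"yaw":0},
  ],
)

```text
clock: 5.0
eef_pos: [517.3, 24.3, 206.3]
eef_rot: [3.142, 0.0, -0.001]
wrist_force: [0.2, 0.5, -0.6]
finger_gap: 13.5
finger_force: 19.9
```

```bash
python3 - <<'E'
from h import *
s=manip.read_state();print(s['clock'],s['eef_pos'],s['finger_gap'],s['finger_force'],s['wrist_force'])
c=get_calibration("wrist");im=camera("wrist")
np.save("c2.npy",c);t=camera("top")[190:265,240:340]
cv2.imwrite("pics/w2.png",cv2.vconcat([im,cv2.resize(t,(240,180)).copy() if 0 else im[:0]])[:,:,::-1])
a=cv2.hconcat([cv2.resize(im,(480,360)),cv2.resize(t,(320,240),interpolation=2) if 0 else cv2.copyMakeBorder(cv2.resize(t,(320,240),interpolation=2),0,120,0,0,0)])
cv2.imwrite("pics/w2c.png",a[:,:,::-1])
print(proj("wrist",(546,-55,97),c))
E
```

```text
5.0 [517.31  24.34 206.33] 13.54988584660569 19.918891489505768 [ 0.21  0.5  -0.59]
[378.21 170.13]
```

View pics/w2c.png

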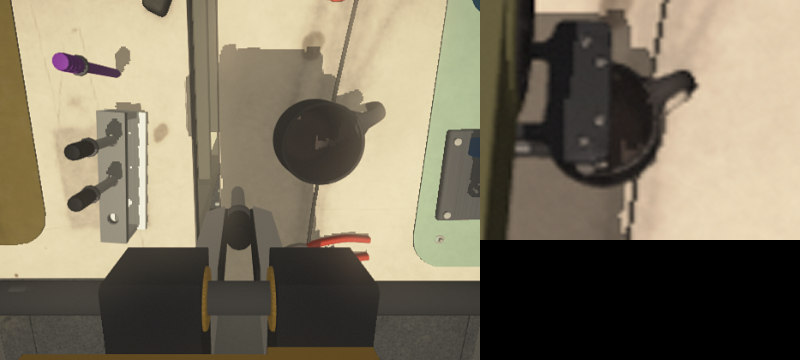

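Wrist view: the short rod is held in the fingers, two full-length rods remain in the rack, and the mug mouth is centred at about (373,164) in full-size pixels.

```bash
python3 - <<'E'
from h import *
c=np.load("c2.npy",allow_pickle=True).item();print(plane("wrist",(373,164),97,c),plane("top",(277.5,227.5),97))
E
```

```text
[550.84 -50.6   97.  ] [546.56 -55.38  97.  ]
```

arm_command(
  targets=[
    {"hand":-1,"x":0.016,"y":0.04,"z":0,"yaw":0},
    {"hand":-1,"x":0.016,"y":0.037,"z":0,"yaw":0},
    {"hand":-1,"x":0,"y":0,"z":0,"yaw":0},
    {"hand":-1,"x":0,"y":0,"z":0,"yaw":0},
    {"hand":-1,"x":0,"y":0,"z":0.03,"yaw":0},
    {"hand":-1,"x":0,"y":0,"z":0.03,"yaw":0},
    {"hand":-1,"x":0,"y":0,"z":0.02,"yaw":0},
    {"hand":-1,"x":0,"y":0,"z":0.015,"yaw":0},
    {"hand":-1,"x":0,"y":0,"z":0,"yaw":0},
    {"hand":-1,"x":0,"y":0,"z":0,"yaw":0},
  ],
)

```text
clock: 6.1
eef_pos: [549.4, -51.2, 112.1]
eef_rot: [-3.142, -0.0, 0.001]
wrist_force: [-0.1, -0.1, -0.7]
finger_gap: 13.3
finger_force: 19.9
```

arm_command(
  targets=[
    {"hand":-0.4,"x":0,"y":0,"z":0,"yaw":0},
    {"hand":-0.4,"x":0,"y":0,"z":0,"yaw":0},
    {"hand":-0.4,"x":0,"y":0,"z":0,"yaw":0},
    {"hand":-0.4,"x":0,"y":0,"z":0,"yaw":0},
    {"hand":-0.4,"x":0,"y":0,"z":0,"yaw":0},
    {"hand":-0.4,"x":0,"y":0,"z":-0.02,"yaw":0},
    {"hand":-0.4,"x":0,"y":0,"z":-0.04,"yaw":0},
    {"hand":-0.4,"x":0,"y":0,"z":-0.04,"yaw":0},
    {"hand":-0.2,"x":-0.02,"y":-0.04,"z":0,"yaw":0},
    {"hand":0,"x":-0.02,"y":-0.04,"z":0,"yaw":0},
  ],
)

```text
clock: 7.1
eef_pos: [509.2, 28.0, 212.3]
eef_rot: [-3.142, -0.002, -0.002]
wrist_force: [0.6, 0.0, -0.7]
finger_gap: 40.8
finger_force: 0.0
```

```bash
python3 - <<'E'
from h import *
s=manip.read_state();print(s['clock'],s['eef_pos'],s['finger_gap'],s['finger_force'],s['wrist_force'])
c=get_calibration("wrist");im=camera("wrist");np.save("c3.npy",c)
t=camera("side")[180:270,200:320]
a=cv2.hconcat([cv2.resize(im,(480,360)),cv2.copyMakeBorder(cv2.resize(t,(320,240),interpolation=2),0,120,0,0,0)])
cv2.imwrite("pics/w3.png",a[:,:,::-1]);cv2.imwrite("pics/w3f.png",im[:,:,::-1])
E
```

```text
7.1 [509.18  28.03 212.32] 40.77801649492908 0.0 [ 0.64  0.04 -0.71]
```

View pics/w3.png

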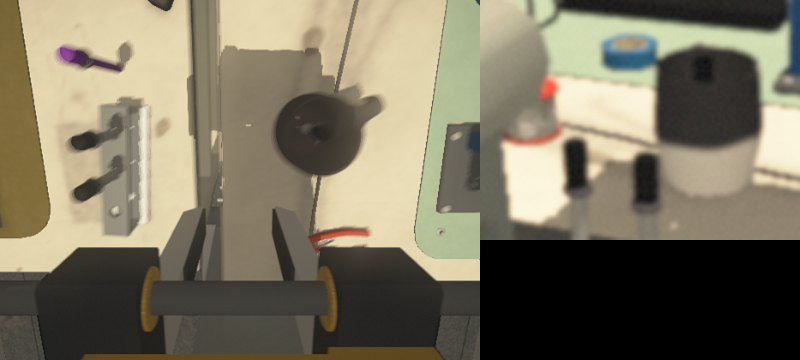

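The short rod is in the mug, with its knob visible in the mouth at (320,130), and the mug is upright. Next is the middle full-length rod.

arm_command(
  targets=[
    {"hand":0.2,"x":-0.007,"y":-0.04,"z":0,"yaw":0},
    {"hand":0.2,"x":0,"y":-0.04,"z":0,"yaw":0},
    {"hand":0.2,"x":0,"y":-0.04,"z":0,"yaw":0},
    {"hand":0.2,"x":0,"y":-0.014,"z":0,"yaw":0},
    {"hand":0.2,"x":0,"y":0,"z":0,"yaw":0},
    {"hand":0.2,"x":0,"y":0,"z":0,"yaw":0},
    {"hand":0.2,"x":0,"y":0,"z":0,"yaw":0},
  ],
)

```text
clock: 7.9
eef_pos: [502.7, 160.4, 211.5]
eef_rot: [3.141, 0.0, -0.002]
wrist_force: [0.4, -0.8, -0.1]
finger_gap: 56.1
finger_force: 0.0
```

arm_command(
  targets=[
    {"hand":0.2,"x":-0.001,"y":-0.002,"z":0.03,"yaw":0},
    {"hand":0.2,"x":0,"y":0,"z":0.03,"yaw":0},
    {"hand":0.2,"x":0,"y":0,"z":0.03,"yaw":0},
    {"hand":0.2,"x":0,"y":0,"z":0.017,"yaw":0},
    {"hand":0.2,"x":0,"y":0,"z":0,"yaw":0},
    {"hand":0.2,"x":0,"y":0,"z":0,"yaw":0},
  ],
)

```text
clock: 8.5
eef_pos: [501.9, 163.0, 105.2]
eef_rot: [-3.142, -0.001, -0.001]
wrist_force: [0.5, 0.3, 1.4]
finger_gap: 56.6
finger_force: 0.0
```

arm_command(
  targets=[
    {"hand":-1,"x":0,"y":0,"z":0,"yaw":0},
    {"hand":-1,"x":0,"y":0,"z":0,"yaw":0},
    {"hand":-1,"x":0,"y":0,"z":0,"yaw":0},
    {"hand":-1,"x":0,"y":0,"z":0,"yaw":0},
    {"hand":-1,"x":0,"y":0,"z":0,"yaw":0},
    {"hand":-1,"x":0,"y":0,"z":0,"yaw":0},
    {"hand":-1,"x":0,"y":0,"z":0,"yaw":0},
    {"hand":-1,"x":0,"y":0,"z":0,"yaw":0},
  ],
  newtons=30,
)

```text
clock: 9.3
eef_pos: [501.5, 163.8, 104.5]
eef_rot: [-3.141, -0.0, -0.0]
wrist_force: [1.1, -0.3, 0.9]
finger_gap: 13.1
finger_force: 30.0
```

arm_command(
  targets=[
    {"hand":-1,"x":0,"y":0,"z":-0.02,"yaw":0},
    {"hand":-1,"x":0,"y":0,"z":-0.03,"yaw":0},
    {"hand":-1,"x":0,"y":0,"z":-0.03,"yaw":0},
    {"hand":-1,"x":0,"y":0,"z":-0.03,"yaw":0},
    {"hand":-1,"x":0,"y":0,"z":-0.03,"yaw":0},
    {"hand":-1,"x":-0.003,"y":0.02,"z":0,"yaw":0},
    {"hand":-1,"x":-0.003,"y":0.03,"z":0,"yaw":0},
    {"hand":-1,"x":-0.003,"y":0.04,"z":0,"yaw":0},
    {"hand":-1,"x":-0.003,"y":0.04,"z":0,"yaw":0},
    {"hand":-1,"x":-0.003,"y":0.04,"z":0,"yaw":0},
  ],
)

```text
clock: 10.3
eef_pos: [485.9, -7.7, 244.4]
eef_rot: [3.142, 0.0, 0.0]
wrist_force: [0.5, -0.0, 0.1]
finger_gap: 13.6
finger_force: 30.0
```

arm_command(
  targets=[
    {"hand":-1,"x":-0.003,"y":0.04,"z":0,"yaw":0},
    {"hand":-1,"x":-0.003,"y":0.04,"z":0,"yaw":0},
    {"hand":-1,"x":-0.003,"y":0.04,"z":0,"yaw":0},
    {"hand":-1,"x":-0.003,"y":0.04,"z":0,"yaw":0},
    {"hand":-1,"x":0,"y":0.04,"z":0,"yaw":0},
    {"hand":-1,"x":0,"y":0.03,"z":0,"yaw":0},
    {"hand":-1,"x":0,"y":0.02,"z":0,"yaw":0},
    {"hand":-1,"x":0,"y":0.01,"z":0,"yaw":0},
    {"hand":-1,"x":0,"y":0,"z":0,"yaw":0},
    {"hand":-1,"x":0,"y":0,"z":0,"yaw":0},
  ],
)

```text
clock: 11.3
eef_pos: [474.4, -265.6, 244.4]
eef_rot: [-3.141, 0.0, 0.0]
wrist_force: [-0.4, 0.7, -0.2]
finger_gap: 13.5
finger_force: 30.0
```

```bash
python3 - <<'E'
from h import *
s=manip.read_state();print(s['clock'],s['eef_pos'],s['eef_rot'],s['finger_gap'],s['wrist_force'])
c=get_calibration("wrist");im=camera("wrist");np.save("c4.npy",c)
t=camera("side");cv2.imwrite("pics/s4f.png",t[:,:,::-1]);cv2.imwrite("pics/w4f.png",im[:,:,::-1])
o=s['eef_pos'];print("tip side",proj("side",o-[0,0,96]),"bore side",proj("side",(475.2,-268.9,108)))
print("wrist: tip",proj("wrist",o-[0,0,96],c),"bore",proj("wrist",(475.2,-268.9,108),c))
a=cv2.hconcat([cv2.resize(im[100:400,100:500],(400,300)),cv2.resize(t[95:215,270:430],(400,300),interpolation=2)])
cv2.imwrite("pics/v4.png",a[:,:,::-1])
E
```

```text
11.3 [ 474.4  -265.56  244.37] [-3.14  0.    0.  ] 13.52808617930597 [-0.37  0.73 -0.24]
tip side [348.04 153.82] bore side [347.18 170.33]
wrist: tip [277.64 209.93] bore [281.5  197.68]
```

View pics/v4.png

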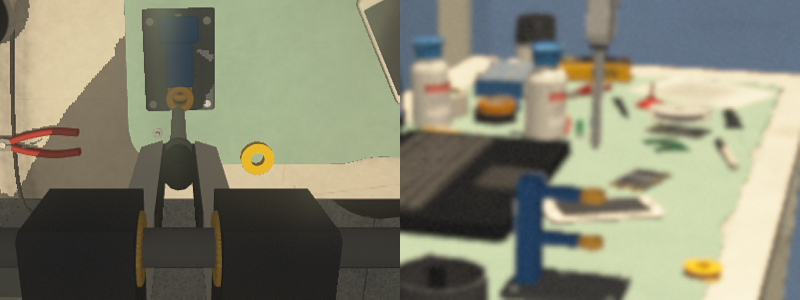

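The wrist crop shows the upper ring at (280,198) and the tip at (278,208). The side crop has the tip at (348,153) and the ring at (347,171). All are within about 1 px of prediction. I'll descend to just above the bore and measure again.

arm_command(
  targets=[
    {"hand":-1,"x":0.001,"y":0.003,"z":0.01,"yaw":0},
    {"hand":-1,"x":0,"y":0,"z":0.013,"yaw":0},
    {"hand":-1,"x":0,"y":0,"z":0.007,"yaw":0},
    {"hand":-1,"x":0,"y":0,"z":0,"yaw":0},
    {"hand":-1,"x":0,"y":0,"z":0,"yaw":0},
    {"hand":-1,"x":0,"y":0,"z":0,"yaw":0},
  ],
)

```text
clock: 12.0
eef_pos: [475.5, -269.4, 214.8]
eef_rot: [3.141, -0.001, -0.0]
wrist_force: [-0.5, -0.7, -0.8]
finger_gap: 13.5
finger_force: 30.0
```

```bash
python3 - <<'E'
from h import *
s=manip.read_state();print(s['clock'],s['eef_pos'],s['eef_rot'],s['wrist_force'])
c=get_calibration("wrist");im=camera("wrist");np.save("c5.npy",c);t=camera("side")
cv2.imwrite("pics/s5f.png",t[:,:,::-1]);cv2.imwrite("pics/w5f.png",im[:,:,::-1])
o=s['eef_pos'];tip=o-[0,0,96];b=(475.2,-268.9,108)
print("side tip,bore",proj("side",tip),proj("side",b),"wrist",proj("wrist",tip,c),proj("wrist",b,c))
for im_,n,(x0,y0,x1,y1) in ((t,"side",(325,140,370,205)),(im,"wrist",(230,150,330,240))):
    h=cv2.cvtColor(im_,cv2.COLOR_RGB2HSV)[y0:y1,x0:x1]
    m=cv2.inRange(h,(8,110,50),(28,255,255));k,l,st,ce=cv2.connectedComponentsWithStats(m)
    for i in range(1,k):
        if st[i,4]>15: print(n,st[i]+[x0,y0,0,0,0],ce[i]+[x0,y0])
w=cv2.resize(im[160:235,230:330],(400,300),interpolation=2);q=cv2.resize(t[130:205,300:400],(400,300),interpolation=2)
cv2.imwrite("pics/v5.png",cv2.hconcat([w,q])[:,:,::-1])
E
```

```text
12.0 [ 475.48 -269.41  214.83] [ 3.14 -0.   -0.  ] [-0.46 -0.71 -0.76]
side tip,bore [347.34 165.78] [347.18 170.33] wrist [277.59 210.01] [276.97 207.02]
side [342 170  10   7  54] [346.72 173.39]
side [342 189   9   6  42] [345.81 191.5 ]
wrist [260 195  31  27 465] [274.46 205.08]
```

View pics/v5.png

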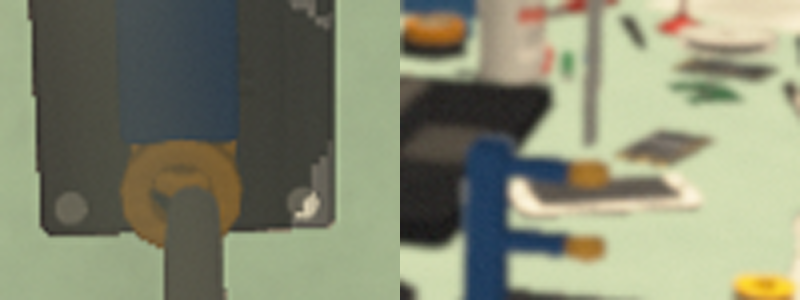

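The wrist crop shows the ring centre at about (275.5,208.8) and the tip at about (277.3,210.5), so the tip sits about 1.6 mm toward -y. The x direction is less clear, so I'll make one sub-pixel check.

```bash
python3 - <<'E'
from h import *
c=np.load("c5.npy",allow_pickle=True).item()
im=cv2.imread("pics/w5f.png");hsv=cv2.cvtColor(im,cv2.COLOR_BGR2HSV)
m=cv2.inRange(hsv,(8,110,50),(28,255,255));m[:193]=0;m[:, :255]=0;m[:,296:]=0;m[228:]=0
cs,_=cv2.findContours(m,0,cv2.CHAIN_APPROX_NONE);p=max(cs,key=cv2.contourArea)[:,0].astype(float)
f=np.hypot(*(p-(275.5,209)).T);p=p[(f>12.5)&(f<17.5)&(p[:,1]>199)]   # outer edge, without the arm side
A=np.c_[2*p,np.ones(len(p))];s=np.linalg.lstsq(A,(p**2).sum(1),rcond=None)[0];r=np.sqrt(s[2]+s[0]**2+s[1]**2)
print(len(p),"circle",s[:2],r,"exp r",12.5*367/ (c["cam_to_world"][2,3]-108),plane("wrist",s[:2],108,c))
S=cv2.cvtColor(cv2.imread("pics/s5f.png"),cv2.COLOR_BGR2GRAY).astype(float)
for v in (150,155,160,164):   # rod axis: darkest columns against surround
    r_=S[v,338:358];w=np.clip(np.median(r_)-r_,0,None);w[w<15]=0;print(v,(w@np.arange(338,358))/max(w.sum(),1))
h=cv2.cvtColor(cv2.imread("pics/s5f.png"),cv2.COLOR_BGR2HSV)
for v in range(170,176): print(v,"".join(f"{a:4d}" for a in h[v,336:358,1]))
E
```

```text
44 circle [274.95 207.69] 14.545661790523697 exp r 16.044007295770154 [ 474.65 -267.28  108.  ]
150 347.4981481481482
155 345.15099715099717
160 347.0625
164 347.0105263157895
170   96  87  74  55  26  21  50  80  95 103 110 109 107  97  75  59  54  52  53  56  56  61
171  161 174 151 138 106  28  83 130 148 156 158 163 159 150 121  92  63  51  50  52  51  52
172  154 165 164 161 139  29 103 161 185 183 185 183 182 182 167 121  75  51  50  49  49  48
173  160 169 156 154 126  23 110 170 187 190 186 187 187 181 174 136  82  52  48  46  45  48
174  123 130 141 133 106  16 119 166 179 188 183 186 185 183 173 143  92  59  48  45  44  44
175   62  70  74  81  55  18 108 148 164 172 178 179 176 178 166 135  96  62  52  46  45  49
```

arm_command(
  targets=[
    {"hand":-1,"x":0,"y":-0.002,"z":0,"yaw":0},
    {"hand":-1,"x":0,"y":0,"z":0.004,"yaw":0},
    {"hand":-1,"x":0,"y":0,"z":0.004,"yaw":0},
    {"hand":-1,"x":0,"y":0,"z":0.004,"yaw":0},
    {"hand":-1,"x":0,"y":0,"z":0.003,"yaw":0},
    {"hand":-1,"x":0,"y":0,"z":0,"yaw":0},
    {"hand":-1,"x":0,"y":0,"z":0,"yaw":0},
  ],
)

```text
clock: 12.8
eef_pos: [475.4, -267.4, 199.4]
eef_rot: [-3.142, 0.0, -0.0]
wrist_force: [-0.1, -0.8, -0.3]
finger_gap: 13.1
finger_force: 30.0
```

arm_command(
  targets=[
    {"hand":-1,"x":0,"y":0,"z":0.004,"yaw":0},
    {"hand":-1,"x":0,"y":0,"z":0.004,"yaw":0},
    {"hand":-1,"x":0,"y":0,"z":0.004,"yaw":0},
    {"hand":-1,"x":0,"y":0,"z":0,"yaw":0},
    {"hand":-1,"x":0,"y":0,"z":0,"yaw":0},
  ],
)

```text
clock: 13.3
eef_pos: [475.3, -267.3, 187.4]
eef_rot: [-3.142, 0.0, -0.0]
wrist_force: [0.9, 0.8, -0.6]
finger_gap: 13.4
finger_force: 30.0
```

arm_command(
  targets=[
    {"hand":-1,"x":0,"y":0,"z":0.006,"yaw":0},
    {"hand":-1,"x":0,"y":0,"z":0.006,"yaw":0},
    {"hand":-1,"x":0,"y":0,"z":0.006,"yaw":0},
    {"hand":-1,"x":0,"y":0,"z":0.006,"yaw":0},
    {"hand":-1,"x":0,"y":0,"z":0.004,"yaw":0},
    {"hand":-1,"x":0,"y":0,"z":0.004,"yaw":0},
    {"hand":-1,"x":0,"y":0,"z":0,"yaw":0},
    {"hand":-1,"x":0,"y":0,"z":0,"yaw":0},
  ],
)

```text
clock: 14.1
eef_pos: [475.4, -267.4, 155.5]
eef_rot: [3.142, -0.0, -0.0]
wrist_force: [1.4, -0.3, -1.0]
finger_gap: 13.3
finger_force: 30.0
```

arm_command(
  targets=[
    {"hand":-1,"x":0,"y":0,"z":0.004,"yaw":0},
    {"hand":-1,"x":0,"y":0,"z":0.004,"yaw":0},
    {"hand":-1,"x":0,"y":0,"z":0.004,"yaw":0},
    {"hand":-1,"x":0,"y":0,"z":0.004,"yaw":0},
    {"hand":-1,"x":0,"y":0,"z":0.004,"yaw":0},
    {"hand":-1,"x":0,"y":0,"z":0.004,"yaw":0},
    {"hand":-1,"x":0,"y":0,"z":0.002,"yaw":0},
    {"hand":-1,"x":0,"y":0,"z":0,"yaw":0},
    {"hand":-1,"x":0,"y":0,"z":0,"yaw":0},
  ],
)

```text
clock: 15.0
eef_pos: [475.4, -267.4, 129.6]
eef_rot: [3.142, -0.0, -0.0]
wrist_force: [0.1, 0.0, -1.2]
finger_gap: 13.4
finger_force: 30.0
```

```bash
python3 - <<'E'
from h import *
s=manip.read_state();print(s['clock'],s['eef_pos'],s['finger_force'],s['wrist_force'])
t=camera("side");w=camera("wrist")
a=cv2.hconcat([cv2.resize(t[115:235,230:390],(400,300),interpolation=2),cv2.resize(w[0:300,80:480],(400,300))])
cv2.imwrite("pics/v6.png",a[:,:,::-1])
E
```

```text
15.0 [ 475.41 -267.36  129.55] 29.990582764148712 [ 0.14  0.04 -1.16]
```

View pics/v6.png

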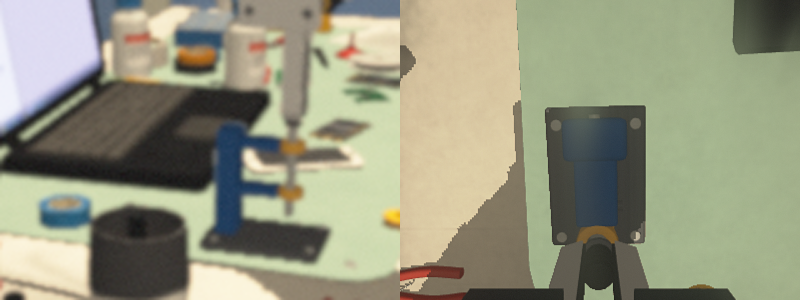

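The side view shows the rod through both bushings, with its tip protruding at (290,212) below the lower one and a gap under the collar above the upper one. The mug is upright with the short rod inside.

```bash
python3 -c "
from cell import manip
print(manip.sign_off())"
```

```text
the job is handed in; nothing more can be done
None
```

The job is handed in at about 15 s on the clock: the short rod is in the upright mug and the other full-length rod was left in the rack. The middle full-length rod is held by its knob through both bushings, with its tip about 19 mm below the lower one and its collar about 15 mm above the upper one.

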